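# Zero the cycle counter under a touch-latch lid

### The arm

A 7-joint arm with a two-finger parallel gripper is mounted at the origin on the work surface. World frame = base frame: x ahead of the robot, y to its left, z up, the work surface at z = 0. Lengths are in mm, angles in rad, forces in N, time in s.
With the tool pointing down it reaches from about 400 to 750 mm from the base axis. Payload 19.5 kg.
Tool frame: the origin (TCP) lies at the very end of the fingers, on their centre line; the grasp point (between the pads) lies 19 mm behind it; z points along the fingers, y is the line along which they close (so a half turn about z gives the same grasp; the last joint's range is limited). The gripper opens to 85 mm and grips with 20 to 120 N. Pads are 22 mm wide; open, the fingers measure 114 mm over their backs; the gripper's body (76 mm by 85 mm) begins 54 mm behind the grasp point. The pads swing forward as they close: fully open they stand 13 mm farther back than shut.
Start: joints at [-1.152, 0.707, -0.028, 1.485, 0.022, 0.951, -0.075], TCP at [255.666, 515.005, 231.268] pointing down, gripper open.
Joint ranges: [-2.71, 2.71], [-0.32, 2.16], [-1.57, 1.52], [0, 2.45], [-1.46, 4.6], [0, 2.02], [-2.83, 2.83]. Speed limits (rad/s): [1.89, 1.89, 2.57, 2.57, 3.01, 3.01, 3.01].

### API

Orientations are given as a rotation vector (axis times angle).
In Python, from plant import * gives the robot as it stands. The module is installed in compiled form; this text tells all that it offers.
- The arm moves only by the tool move_arm, never from a script. Its argument "targets" is one flat list of numbers, 5 for each row, row after row: the shift along the world's x, y, z in m, then the turn about the world's z in degrees, then the gripper's target within -1 to 1 (shut at 1, half-way at 0, fully open at -1). In form: [x, y, z, turn, gripper, x, y, z, turn, gripper, ...]. A call has 1 to 8 rows; each row shifts and turns the commanded pose from where the row before left it; what a row does not reach is not made up. A row lasts 1/12 s, in which the tool goes at most 41.7 mm and 7.16 degrees, less where a joint would pass 70% of its speed; a pose out of reach is approached as far as the arm can. A call with a gripper value outside its range is refused whole. The fingers move at their own pace and stop on an object; the grip force is fixed at half the most. Time passes only in rows, so rows that do not move let the fingers close. It gives the time, the measured TCP pose, the force, the opening and the grip force at its end, in the units of the state.
- get_state(): the state, without advancing time (a new reading comes with each control period).
- get_image(name): name is "side" or "top"; returns a dict with "img" (400x640x3 uint8, blue, green, red), "z_map" (400x640 float32, mm along the optical axis (not along the pixel's ray), 0 where there is no reading), "vfov" (degrees; the focal length in pixels is half the picture's height over the tangent of half this angle, whatever the lens; pixels are square), "cx", "cy" (the principal point, pixels), "k1" (the pictures are not rectified: a ray, as slopes to the right and down, at radius r is drawn at 1 + k1 r^2 times it, then the intrinsics apply), "camera_from_world" (4x4, takes a point from world to camera coordinates). Camera axes: x right, y down, z forward; pixel columns grow to the right and rows downward; lengths in mm; the calibration is good to about 2 mm. A picture is of the moment at which its call begins.
- job_done(): hands the job in; it is judged then, once.
The state is a dict: "clock": time; "qpos": joint angles; "dq": joint speeds; "joint_torque": joint torques, N m; "tool_pos": TCP position; "ee_rot": TCP orientation; "wrist_force": force on the tool from outside, world axes, zero at the start; "wrist_torque": the same for the moment, N m; "gripper_width": opening from 0.0 (shut) to 1.0 (fully open); "grasp_force": force on a finger pad.
Only numpy, scipy, OpenCV 4.12 (cv2) and the standard library are available. Lean on these libraries where they do the work, as an engineer would, in place of code of your own. Each camera call takes 0.05 s, during which the arm holds its last target. There are 200 camera calls.

### The job

Zero the rub counter in the box whose lid has the round window: press down on the ribbed front edge of its shut lid (the side facing the robot) and let go, so that the catch releases it ajar, then push the lid up and back with a fingertip until it stands open by itself, and press the black reset button inside fully down and release it. Only touch and push, do not pinch the lid between the fingers; leave the other box shut, and do not shift or pick up the loose things around.

Things in the scene. Friction and masses are not known exactly. Their poses are not given: they have to be found in the camera images.
- round_box: white counter box fixed to the bench, 150 (x) by 170 (y) by 72 mm high, open at the top under a grey flat lid with a ROUND dark window (60 mm across); the origin is the centre of the underside, x points from its front to its rear (hinge side), z up; the walls are 6 mm thick, the rim is 72 mm above the bench and the inner floor 30 mm.
- round_lid (a joint): lid angle, rad: 0 shut, slightly negative (to -0.04) while pressed down, about 0.42 when the catch has let it spring ajar, pi/2 upright, stop at 1.85. Lid 120 g, light hinge friction: it stays by itself anywhere from about 1.25 to 1.85 and otherwise sinks back to ajar. To release from shut: press the front edge down about 5 mm (about 2 to 3 N, then a hard stop at 6 mm) and let it come up again; pressing less does nothing
- round_press (a point): where to press the round-window lid: three fine ribs on its upper face, mid-width, 15 mm behind its front edge; 87 mm above the bench when shut. Moves with the lid, and its orientation with it (x towards the hinge, z out of the upper face)
- round_edge (a point): middle of the lower front edge of the round-window lid, 152 mm from the hinge; it overhangs the box's front by 7 mm; 79 mm above the bench when shut, about 141 mm when ajar. The lid is 166 mm wide and 8 mm thick; small steel catch parts hang 21 mm below it, 20 mm behind the edge. Moves with the lid
- round_hinge (a point): middle of the lid's hinge axis, at the box's rear, 70 mm behind the box's centre, 79 mm above the bench; the axis lies along the box's y
- round_reset_top (a point): top centre of the round black reset button (20 mm across) that stands on the box's inner floor under the lid, 10 mm in front of the box's centre; 52 mm above the bench when up, 20 mm below the rim. A 10 mm steel spring pin in the box, 30 mm behind and 60 mm left (+y) of the button, rises to 100 mm above the bench once the lid is open
- round_reset (a joint): reset button travel, m: 0 up, 0.006 fully down; a spring returns it, fully down takes 5 N
- bar_box: the other counter box, the same in all but its lid, which has a wide RECTANGULAR dark window (40 by 110 mm); origin and axes as for the first. It stays shut
- bar_lid (a joint): angle of the rectangular-window lid, rad, same catch; 0 shut, and so it must stay
- weight: loose steel knobbed weight, 44 mm across, 64 mm high, origin under its centre; leave it standing
- tin: loose round tin, 72 mm across, 36 mm high, origin under its centre; leave it
- screwdriver: loose screwdriver lying at the left side, about 200 mm; leave it
- dish: loose white dish, 90 mm across, 18 mm high; leave it
- wrench: loose flat wrench lying in front of the boxes; leave it
- disc_pack: loose pack of abrasive discs, 100 mm across, 22 mm high; leave it
- bottle: loose white bottle, 60 mm across, 150 mm high, standing at the rear; leave it

How it is judged:
By the outcome, as a careful person would: the job done as asked, in the order asked, and still so for the second after the job is handed in, with the robot touching nothing.
It also fails if it takes over 54 s, if anything falls off the work surface, if the arm or the gripper's body presses on something with over 40 N, if the wrist force passes 120 N, or if a joint passes its speed limit or range.

## Working session

There is one attempt and no reset: what is moved stays moved. The work goes in short steps, Python scripts to look and compute and a tool call to move; the robot and the scene stay as the last step left them, time stands still between calls to the robot, and variables do not carry over. Pictures are saved under pics/ and viewed, at most 10 in all, crops included, and the job is handed in when it is done.

Besides the shell and the picture viewer there is one more tool, called as name(argument=value, ...) on one line, values as JSON. move_arm: Moves the arm, as the interface text tells. Its arguments: {"type":"object","properties":{"targets":{"type":"array"}},"required":["targets"]}

```bash
mkdir -p pics; cat > h.py <<'E'
from plant import *
import numpy as np, cv2
def snap(n,f):
    d=get_image(n); np.save(f'pics/{f}.npy',d,allow_pickle=True); cv2.imwrite(f'pics/{f}.png',d['img']); return d
def load(f): return np.load(f'pics/{f}.npy',allow_pickle=True).item()
def pts(d,uv):
    uv=np.array(uv,float).reshape(-1,2); f=200/np.tan(np.radians(d['vfov']/2))
    K=np.array([[f,0,d['cx']],[0,f,d['cy']],[0,0,1]])
    n=cv2.undistortPoints(uv[:,None],K,np.array([d['k1'],0,0,0,0.]))[:,0]
    return K,n
def world(d,uv,z=None):
    """z None: depth map; else intersect plane world z"""
    _,n=pts(d,uv); T=np.linalg.inv(d['camera_from_world']); o=[]
    for (u,v),(a,b) in zip(np.array(uv).reshape(-1,2),n):
        r=T[:3,:3]@[a,b,1]; c=T[:3,3]
        s=d['z_map'][int(round(v)),int(round(u))] if z is None else (z-c[2])/r[2]
        o.append(c+s*r)
    return np.array(o)
E
python3 - <<'E'
from h import *
a=snap('top','t0'); b=snap('side','s0')
for d in (a,b): print(np.linalg.inv(d['camera_from_world']).round(2).tolist(),d['vfov'],d['k1'])
s=get_state();print(s['clock'],s['tool_pos'],s['ee_rot'],s['gripper_width'])
E
```

```text
[[-0.03, -0.99, 0.16, 366.45], [-1.0, 0.03, 0.02, -11.47], [-0.03, -0.16, -0.99, 1314.1], [0.0, 0.0, 0.0, 1.0]] 54.77771553318568 0.015855408458384717
[[0.77, -0.47, 0.43, 32.76], [-0.64, -0.58, 0.51, -629.84], [0.01, -0.67, -0.74, 960.3], [0.0, 0.0, 0.0, 1.0]] 45.03340999205027 0.04204583166853209
0.1 [255.57825241 514.81922268 230.88476011] [-7.17369239e-01 -3.05839893e+00  1.48374254e-03] 0.9995544480449773
```

View pics/t0.png

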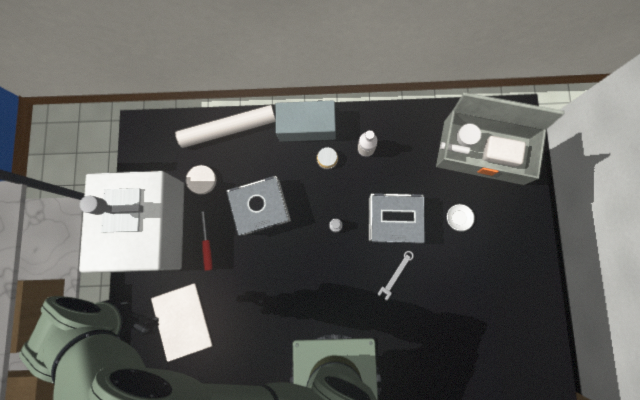

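View pics/s0.png

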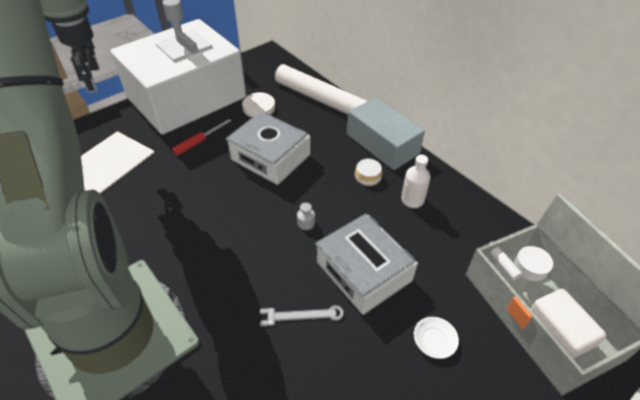

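The round-window box is at about (258,205) in the top view and (268,145) in the side view. The bar box is at (397,217) and the weight at (336,225). I'll fit the lid from the depth map and an enlarged crop.

```bash
python3 - <<'E'
from h import *
d=load('t0')
v,u=np.mgrid[160:250,215:305]; uv=np.c_[u.ravel(),v.ravel()]
P=world(d,uv); m=(P[:,2]>75)&(P[:,2]<100)
Q=P[m]; print(m.sum(),np.median(Q[:,2]))
print(cv2.minAreaRect(Q[:,:2].astype(np.float32)))
print(cv2.boxPoints(cv2.minAreaRect(Q[:,:2].astype(np.float32))))
print('window',world(d,[[257,203.5]],87))
c=d['img'][160:250,210:310]; cv2.imwrite('pics/c0.png',cv2.resize(c,None,fx=6,fy=6,interpolation=cv2.INTER_CUBIC))
E
```

```text
2333 86.53810743661165
((568.3704833984375, 232.108642578125), (155.9303741455078, 166.9712677001953), 15.260050773620605)
[[471.18082 292.1302 ]
 [515.1277  131.04614]
 [665.5602  172.0871 ]
 [621.6133  333.17114]]
window [[570.92382355 230.61431948  87.        ]]
```

View pics/c0.png

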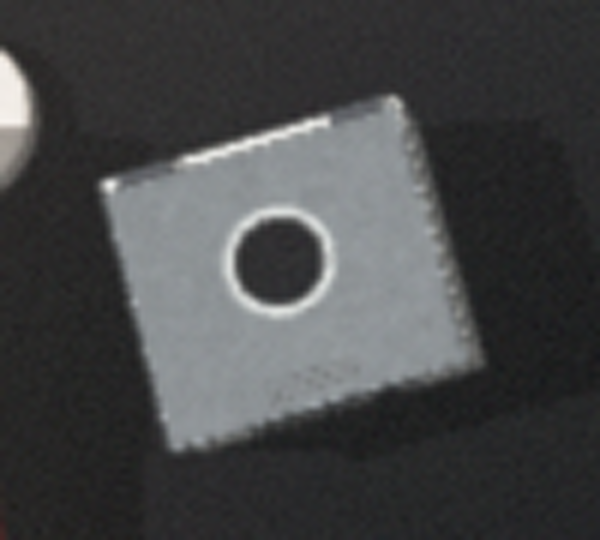

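```bash
python3 - <<'E'
from h import *
d=load('t0'); s=load('s0')
W=world(d,[[256.1,203.3],[262.1,222.9]],87); print(W, np.degrees(np.arctan2(*(W[0]-W[1])[1::-1])))
# corners in crop
c=np.array([[103,183],[398,97],[484,366],[176,452]]); print(world(d,(c+.5)/6-.5+[210,160],87))
# edge by side depth
v,u=np.mgrid[105:190,220:320]; P=world(s,np.c_[u.ravel(),v.ravel()]); Q=P[(P[:,2]>80)&(P[:,2]<95)]
print(cv2.minAreaRect(Q[:,:2].astype(np.float32)),np.median(Q[:,2]))
from scipy.spatial.transform import Rotation as R
st=get_state(); print(R.from_rotvec(st['ee_rot']).as_matrix().round(3))
E
```

```text
[[571.67932762 233.53431349  87.        ]
 [507.32998414 214.33181793  87.        ]] 16.615635976947836
[[618.59596242 329.39094175  87.        ]
 [660.69395565 168.33589056  87.        ]
 [511.79650988 123.77813335  87.        ]
 [471.22274698 288.78415565  87.        ]]
((567.3385620117188, 229.64697265625), (156.81182861328125, 168.5969696044922), 14.869153022766113) 86.26673514942945
[[-0.896  0.445 -0.   ]
 [ 0.445  0.896 -0.001]
 [-0.    -0.001 -1.   ]]
```

move_arm(targets=[0.005,-0.025,0,3,1,0.005,-0.025,0,5,1,0.005,-0.025,0,5,1,0.01,-0.025,0,5,1,0.01,-0.025,0,6,1,0.015,-0.025,0,6,1,0.015,-0.025,0,6,1,0.015,-0.025,0,6,1])

```text
clock: 0.77
tool_pos: [336.0, 313.7, 231.2]
ee_rot: [0.435, -3.111, 0.0]
wrist_force: [1.0, 0.5, 0.3]
gripper_width: -0.002
grasp_force: 0.0
```

move_arm(targets=[0.025,-0.015,0,0,1,0.025,-0.015,0,0,1,0.025,-0.015,0,0,1,0.025,-0.015,0,0,1,0.025,-0.015,0,0,1,0.025,-0.015,0,0,1,0.02,-0.01,0,0,1,0,0,0,0,1])

```text
clock: 1.43
tool_pos: [508.8, 211.8, 230.5]
ee_rot: [-0.419, 3.113, -0.003]
wrist_force: [-0.7, -0.6, -0.3]
gripper_width: -0.002
grasp_force: 0.0
```

move_arm(targets=[-0.001,0.002,-0.03,0,1,0,0,-0.03,0,1,0,0,-0.03,0,1,0,0,-0.025,0,1,0,0,-0.015,0,1,0,0,-0.005,0,1,0,0,0,0,1,0,0,0,0,1])

```text
clock: 2.1
tool_pos: [504.8, 217.2, 97.0]
ee_rot: [-0.426, 3.112, 0.0]
wrist_force: [-1.0, 0.4, -0.4]
gripper_width: 0.004
grasp_force: 0.0
```

```bash
python3 - <<'E'
from h import *
d=snap('top','t1'); e=snap('side','s1')
a=cv2.resize(d['img'][150:260,200:320],None,fx=3.3,fy=3.3,interpolation=2); b=cv2.resize(e['img'][60:200,200:340],(400,363),interpolation=2)
h=cv2.resize(b,(400,a.shape[0])); cv2.imwrite('pics/c1.png',np.hstack([a,h]))
E
```

```text
(no output)
```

View pics/c1.png

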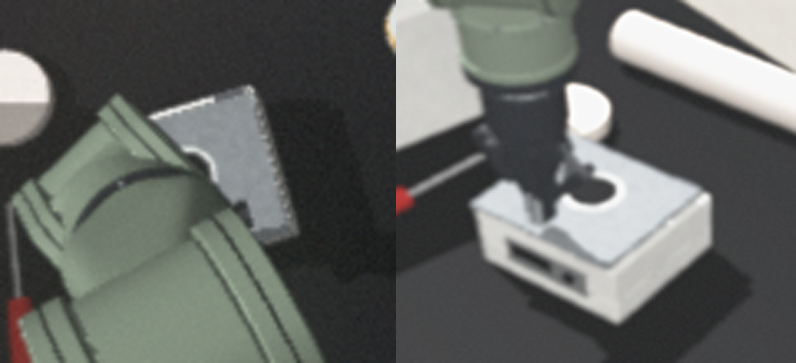

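The closed fingertips stand just above the front rib area, at about (540,222) in the side crop. Next I press.

move_arm(targets=[0.002,-0.003,-0.006,0,1,0,0,-0.003,0,1,0,0,-0.002,0,1,0,0,-0.002,0,1,0,0,-0.002,0,1,0,0,0,0,1,0,0,0,0,1])

```text
clock: 2.78
tool_pos: [506.8, 213.8, 81.5]
ee_rot: [-0.426, 3.112, -0.001]
wrist_force: [-0.4, -3.8, 8.3]
gripper_width: -0.001
grasp_force: 4.4
```

move_arm(targets=[0,0,0.01,0,1,0,0,0.02,0,1,0,0,0.03,0,1,0,0,0.03,0,1,-0.01,0,0.03,0,1,-0.025,-0.007,0.03,0,1,-0.025,-0.007,0,0,1,0,0,0,0,1])

```text
clock: 3.45
tool_pos: [443.5, 199.5, 233.3]
ee_rot: [-0.428, 3.111, -0.0]
wrist_force: [-0.9, -0.2, -0.9]
gripper_width: -0.001
grasp_force: 0.0
```

```bash
python3 - <<'E'
from h import *
e=snap('side','s2')
print(get_state()['tool_pos'])
cv2.imwrite('pics/c2.png',cv2.resize(e['img'][40:200,180:340],(600,600),interpolation=2))
E
```

```text
[445.38315573 199.88211385 232.65899054]
```

View pics/c2.png

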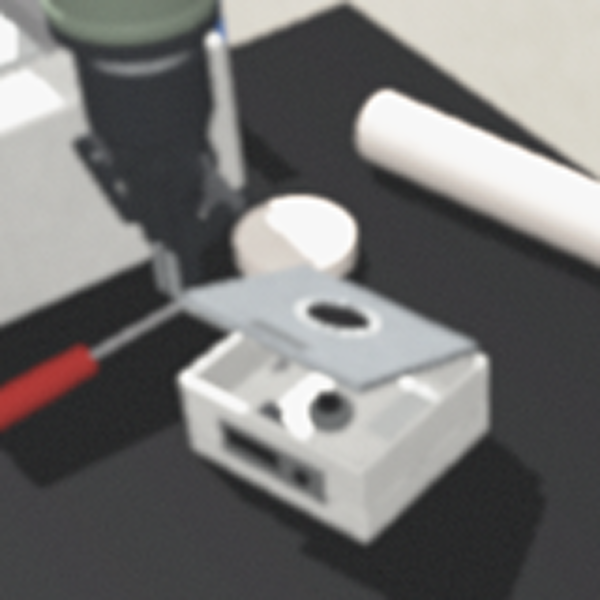

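move_arm(targets=[0,0,-0.03,0,1,0,0,-0.03,0,1,0,0,-0.03,0,1,0,0,-0.014,0,1,0.012,0.003,0,0,1,0.012,0.003,0,0,1,0.012,0.003,0,0,1,0,0,0,0,1])

```text
clock: 4.17
tool_pos: [484.6, 209.6, 126.8]
ee_rot: [-0.425, 3.112, 0.001]
wrist_force: [0.4, 0.3, -0.1]
gripper_width: 0.0
grasp_force: 0.0
```

move_arm(targets=[0.005,0.001,0,0,1,0.005,0.001,0,0,1,0.003,0.001,0,0,1,0,0,0,0,1])

```text
clock: 4.5
tool_pos: [496.0, 212.1, 127.2]
ee_rot: [0.426, -3.112, 0.0]
wrist_force: [-1.1, -0.1, -0.2]
gripper_width: 0.004
grasp_force: 0.0
```

move_arm(targets=[0.005,0.001,0.005,0,1,0.005,0.001,0.007,0,1,0.005,0.001,0.008,0,1,0.003,0.001,0.004,0,1,0,0,0,0,1])

```text
clock: 4.92
tool_pos: [510.9, 215.8, 152.2]
ee_rot: [0.427, -3.106, 0.002]
wrist_force: [-26.8, -4.9, 18.6]
gripper_width: -0.001
grasp_force: 13.6
```

```bash
python3 - <<'E'
from h import *
e=snap('side','s3')
cv2.imwrite('pics/c3.png',cv2.resize(e['img'][40:200,180:340],(600,600),interpolation=2))
E
```

```text
(no output)
```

View pics/c3.png

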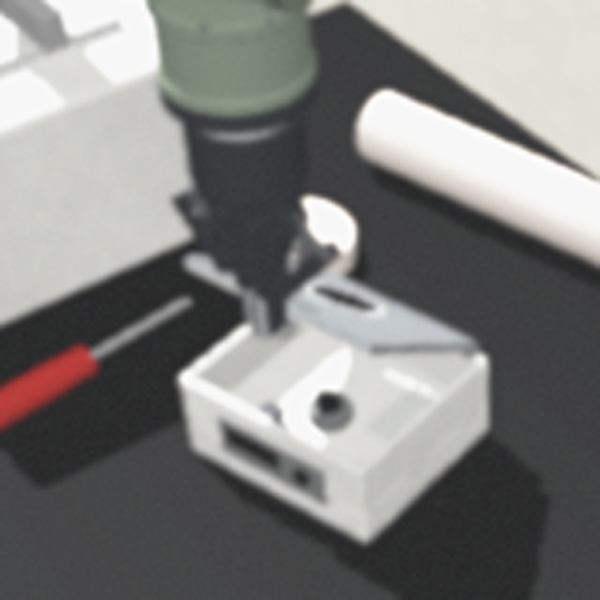

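The lid lifts with the finger at about (265,315), but it is jamming: the finger is dragging the front edge down. I need more rise and less push.

move_arm(targets=[0,0,0.004,0,1,0,0,0.004,0,1,0,0,0,0,1])

```text
clock: 5.22
tool_pos: [513.9, 216.1, 160.1]
ee_rot: [-0.426, 3.112, 0.0]
wrist_force: [-4.3, 0.4, 2.2]
gripper_width: 0.002
grasp_force: 1.7
```

move_arm(targets=[0.0045,0.0013,0.007,0,1,0.005,0.0013,0.006,0,1,0.0054,0.0014,0.0055,0,1,0.0054,0.0015,0.005,0,1,0,0,0,0,1])

```text
clock: 5.63
tool_pos: [534.9, 221.7, 183.5]
ee_rot: [-0.426, 3.111, 0.001]
wrist_force: [-0.1, -0.5, 0.3]
gripper_width: 0.001
grasp_force: 0.0
```

move_arm(targets=[0.0059,0.0016,0.005,0,1,0.0059,0.0016,0.0045,0,1,0.0063,0.0017,0.004,0,1,0.0063,0.0017,0.004,0,1,0.0066,0.0018,0.0033,0,1,0.0066,0.0018,0.0032,0,1,0,0,0,0,1])

```text
clock: 6.22
tool_pos: [572.3, 231.8, 206.7]
ee_rot: [-0.426, 3.112, 0.0]
wrist_force: [-1.6, -0.6, -0.1]
gripper_width: 0.001
grasp_force: 0.0
```

```bash
python3 - <<'E'
from h import *
e=snap('side','s4')
cv2.imwrite('pics/c4.png',cv2.resize(e['img'][40:200,180:340],(600,600),interpolation=2))
E
```

```text
(no output)
```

View pics/c4.png

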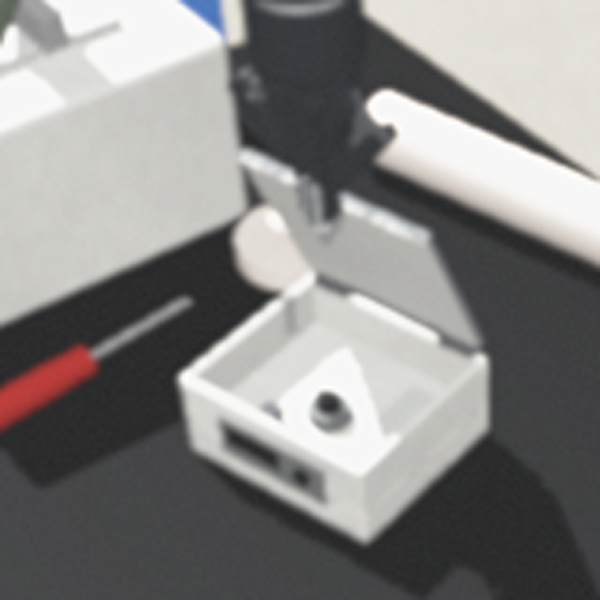

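The finger at (325,215) is behind the lid, which is now about 1.18 rad open. I'll continue past upright.

move_arm(targets=[0.0085,0.0023,0.003,0,1,0.0085,0.0023,0.003,0,1,0.0085,0.0023,0.002,0,1,0.0085,0.0023,0.002,0,1,0.0085,0.0023,0.001,0,1,0.0085,0.0023,0,0,1,0.0085,0.0023,0,0,1,0.0085,0.0023,0,0,1])

```text
clock: 6.93
tool_pos: [639.7, 250.2, 217.9]
ee_rot: [-0.426, 3.112, -0.0]
wrist_force: [-1.4, -0.9, 12.4]
gripper_width: 0.002
grasp_force: 5.8
```

move_arm(targets=[0,0,0,0,1,-0.012,-0.003,0,0,1,-0.015,-0.004,0,0,1,-0.025,-0.007,0,0,1,-0.025,-0.007,0,0,1,0,0,0,0,1])

```text
clock: 7.43
tool_pos: [558.2, 227.9, 217.7]
ee_rot: [0.428, -3.109, 0.002]
wrist_force: [1.4, -0.7, 1.2]
gripper_width: -0.001
grasp_force: 0.0
```

```bash
python3 - <<'E'
from h import *
e=snap('side','s5'); d=snap('top','t5')
print(get_state()['tool_pos'])
a=cv2.resize(e['img'][60:200,180:340],(400,350),interpolation=2); b=cv2.resize(d['img'][150:255,200:320],(400,350),interpolation=2)
cv2.imwrite('pics/c5.png',np.hstack([a,b]))
E
```

```text
[562.15793351 228.89480505 218.06128839]
```

View pics/c5.png

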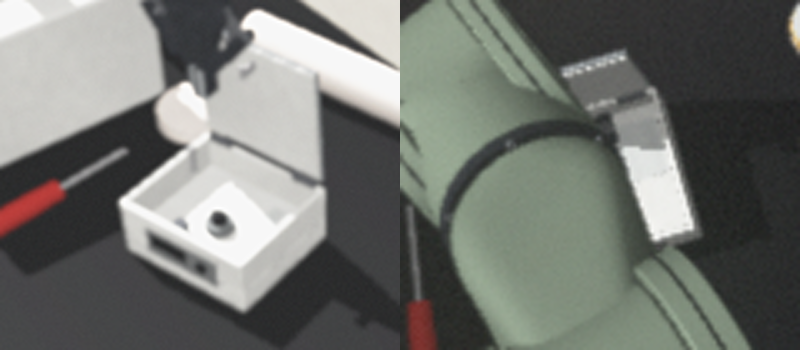

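The lid stands open with nothing touching it; its catch is at (245,65) in the crop. The button top is at about (218,213) in the crop. I'll check the button position and the lid angle.

```bash
python3 - <<'E'
from h import *
e=load('s5')
print(world(e,[[180+218*.4,60+213*.4]],52))
v,u=np.mgrid[90:125,268:306]; P=world(e,np.c_[u.ravel(),v.ravel()])
ex=np.array([.965,.262]); s=(P[:,:2]-[639,249.5])@ex; m=(P[:,2]>110)&(P[:,2]<225)&(abs(s)<60)
k=np.polyfit(P[m,2],s[m],1); print(m.sum(),k,np.polyval(k,[79,231]),'theta',np.pi/2+np.arctan(k[0]))
E
```

```text
[[563.27678931 228.00577282  52.        ]]
964 [-0.05852527  8.21245463] [ 3.58895828 -5.3068828 ] theta 1.512337739980305
```

move_arm(targets=[0,0,-0.025,0,1,0,0,-0.025,0,1,0,0,-0.025,0,1,0,0,-0.025,0,1,0,0,-0.025,0,1,0,0,-0.02,0,1,0,0,-0.012,0,1,0,0,0,0,1])

```text
clock: 8.2
tool_pos: [562.0, 228.8, 58.4]
ee_rot: [0.426, -3.11, 0.002]
wrist_force: [-0.3, 0.5, -0.2]
gripper_width: -0.001
grasp_force: 0.0
```

move_arm(targets=[0,0,-0.005,0,1,0,0,-0.003,0,1,0,0,-0.003,0,1,0,0,-0.003,0,1,0,0,-0.002,0,1,0,0,0,0,1,0,0,0,0,1])

```text
clock: 8.78
tool_pos: [563.2, 229.4, 45.9]
ee_rot: [-0.426, 3.111, 0.0]
wrist_force: [-1.3, -0.9, 15.7]
gripper_width: -0.0
grasp_force: 7.7
```

15.7 N at 45.9 mm means the button is fully down. I'll release and withdraw.

move_arm(targets=[0,0,0.01,0,1,0,0,0.025,0,1,0,0,0.025,0,1,0,0,0.03,0,1,0,0,0.03,0,1,0,0,0.03,0,1,-0.02,-0.005,0.02,0,1,-0.025,-0.007,0.01,0,1])

```text
clock: 9.45
tool_pos: [518.0, 217.5, 227.3]
ee_rot: [-0.425, 3.109, 0.002]
wrist_force: [0.9, 0.2, 0.2]
gripper_width: -0.001
grasp_force: 0.0
```

move_arm(targets=[-0.03,-0.007,0,0,1,-0.03,-0.007,0,0,1,-0.02,-0.005,0,0,1,0,0,0,0,1,0,0,0,0,1])

```text
clock: 9.87
tool_pos: [437.4, 198.1, 225.6]
ee_rot: [-0.427, 3.111, -0.0]
wrist_force: [0.6, 0.4, -0.6]
gripper_width: -0.002
grasp_force: 0.0
```

```bash
python3 - <<'E'
from h import *
e=snap('side','s6')
E
```

```text
(no output)
```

View pics/s6.png

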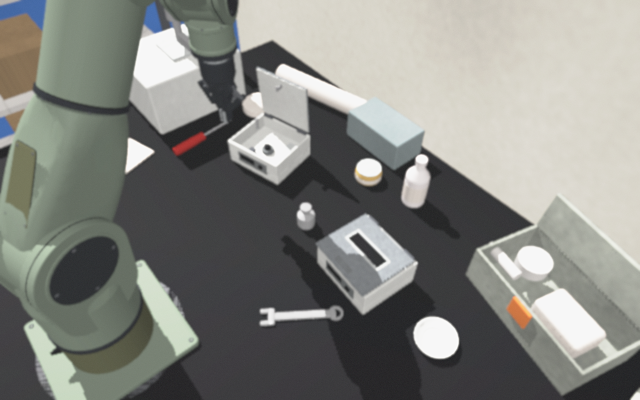

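The round-window lid stands open at (285,100) and the button is back up at (267,150). The bar box is shut and the loose things are where they were.

```bash
python3 -c "
from plant import *
print(job_done())"
```

```text
the job is handed in; nothing more can be done
None
```

I handed the job in at about 10 s on the robot's clock: the round-window lid stands open by itself, the reset button was pressed fully down and released, and the bar box is still shut with the loose things apparently undisturbed.

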